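Stow the big sample jar in the sea-fastening bay and bolt it in

TASK

The stowage bay on the bench is bolted shut and empty. Press down the bolt's thumb plate so that its hooked nose lifts out of the keeper, without forcing it draw the bolt all the way back and let the nose drop behind its parking stop; then stand the biggest jar upright in the bay under the hood, and bolt it in again the same way, with the bolt fully home and its nose dropped into the keeper. Leave everything else on the bench as it stands.

Things in the scene. Friction and masses are not known exactly. Their poses are not given: they have to be found in the camera images.
- bay: Stowage bay screwed to the bench (place and yaw vary): white three-walled stall, steel slide bolt along its front. Origin on the bench; x points into the stall, away from the robot, y along the bolt's travel, z up. In its frame, mm: side walls 12 thick, 40 high, x -27 to 70, inner faces at y -60 and -148; back wall's inner face x 60, 122 high; floor is the bench; mouth open to -x.
- bay_mid (a point): Point on the bench in the middle of the stall, where the jar's axis should stand: bay frame x 4, y -104, z 0 mm. Between the closed bolt (back face x -38) and the back wall the jar has about 30 mm of play in x, 22 mm in y.
- hood_edge (a point): Middle of the lower front edge of the stall's hood: bay frame x 24, y -104, z 116 mm. The hood is 6 mm thick and reaches from there back to x 70, over the whole width. With the bolt closed there is no room to lower the big jar in front of the hood: it goes in level through the mouth, under the hood, with the bolt drawn back.
- keeper (a point): Top of the keeper, over its pocket, beyond the mouth: bay frame x -45, y -163, z 43 mm. Its lips (y -154 to -148 and -180 to -172, 36 mm wide in x) are 43 mm high, the pocket floor 26 mm.
- parking_stop (a point): Top of the steel block behind which the drawn-back nose drops: bay frame x -45, y -52, z 43 mm; block 36 mm in x, 8 mm in y. A rail 46 mm wide and 24 mm high runs from it to y 125 and carries the bolt's carriage.
- bolt_slide (a joint): Travel of the bolt along the bay's y, m: 0 = fully home (nose in the keeper pocket), 0.126 = drawn fully back (nose behind the parking stop); hard stops at both ends. The nose has 4 mm of play in either place. Starts at 0. Opening moves it toward the bay's +y. About 1.5 N of drag, more when fast.
- bolt_lift (a joint): Rocking of the bolt about a cross pin, rad: 0 level (nose down), 0.24 stop. Pressing the thumb plate raises the nose, beyond the pin; a spring returns it. Plate force about 3 N to start, 6 N at the stop. The nose clears stop and keeper lips (14 mm) above 0.12 rad (plate down 7 mm); 0.19 rad (10.5 mm) is a safe carry. Nose down, it blocks against them; in the mouth between them it hangs free.
- thumb_plate (a point): Middle of the top face of the bolt's thumb plate: ribbed steel, 50 mm (bay x) by 62 mm (along travel), 55 mm from the pin, away from the nose. Raised ends 10 mm high and 5 mm thick bound it along the travel, 52 mm clear between them: a fingertip pushes or draws the bolt against them. At rest the face is 65 mm above the bench, at bay frame x -45, y 19 + travel (mm).
- nose (a point): Underside of the bolt's hooked nose: 12 mm along travel, 14 mm wide, 128 mm from the pin; at rest 29 mm above the bench. The bolt's bar is 14 mm wide, 45 to 59 mm above the bench when level, at bay frame x -45.
- jar_big: The biggest of the two cream-capped, white specimen jars: 66 mm diameter, 103 mm tall, cap 64 mm diameter over the top 18 mm, 0.1 to 0.3 kg; origin at the centre of its underside, z up. It stands at one of three places, swapped with the smaller jar and the mug.
- jar_small: The other cream-capped jar, 60 mm diameter, 88 mm tall; a bystander. Origin at the centre of its underside.
- mug: White mug, 83 mm across, 86 mm tall, 115 mm long over its handle (towards its own -y); a bystander. Origin at the middle of its underside.
- vial_1: Vial 27 mm diameter, 58 mm tall; a bystander. Origin at the centre of its underside.
- vial_2: Vial 27 mm diameter, 58 mm tall; a bystander. Origin at the centre of its underside.
- dish: Petri dish 90 mm diameter, 30 mm high; a bystander. Origin at the centre of its underside.
- beaker: Small beaker 67 mm diameter, 62 mm tall, behind the bay; a bystander. Origin at the centre of its underside.
- calliper: Calliper, 78 x 204 x 8 mm, lying flat near the front edge; a bystander. Origin at the middle of its underside.
Not all that is in view belongs to the job. What is shaped like the jar_big but black or blue is not meant.

How it is judged:
By the outcome, as a careful person would: the job done as asked, in the order asked, and still so for the second after the job is handed in, with the robot touching nothing.
It also fails if it takes over 61 s, if anything falls off the work surface, if the arm or the gripper's body presses on something with over 40 N, if the wrist force passes 120 N, or if a joint passes its speed limit or range.

ROBOT

A 6-joint arm with a two-finger parallel gripper is mounted at the origin on a cart in front of the work surface, level with it; the furniture and walls round the work are solid. World frame = base frame: x ahead of the robot, y to its left, z up, the work surface at z = 0. Lengths are in m, angles in rad, forces in N, time in s.
With the tool pointing down it reaches from about 0.35 to 0.925 m from the base axis. Payload 6.4 kg.
Tool frame: the origin (TCP) lies between the finger pads; the fingertips stand 14 mm ahead of it and the grasp point (between the pads) lies 5 mm behind it; z points along the fingers, y is the line along which they close (so a half turn about z gives the same grasp; the last joint's range is limited). The gripper opens to 94 mm and grips with 3 to 60 N. Pads are 16 mm wide; open, the fingers measure 119 mm over their backs; the gripper's body (75 mm by 177 mm) begins 78 mm behind the grasp point.
Start: joints at [-0.174, 0.245, 1.558, -0, 1.339, -0.174], TCP at [0.65, 0, 0.219] pointing down, gripper open.
Joint ranges: [-3.13, 3.13], [-1.02, 2.26], [0.13, 2.54], [-0.95, 4.09], [0.21, 2.88], [-2.74, 2.74]. Speed limits (rad/s): [2.57, 2.57, 3.14, 3.14, 3.14, 3.14].

INTERFACE

Orientations are given as a unit quaternion [w, x, y, z].
In Python, from workcell import observe, snapshot, camera_info, hand_in gives the robot as it stands. The module is installed in compiled form; this text tells all that it offers.
- The arm moves only by the tool apply_moves, never from a script. Its argument "steps" is a list of rows, each an object with "delta_pos": the shift along the world's x, y, z in mm, a list of three; "turn": the turn, a rotation vector about the world's x, y, z in rad, a list of three. In form: [{"delta_pos": [dx, dy, dz], "turn": [ax, ay, az]}, ...]. A call has 1 to 10 rows; each row shifts and turns the commanded pose from where the row before left it; what a row does not reach is not made up. A row lasts 1/12 s, in which the tool goes at most 41.7 mm and 7.16 degrees, less where a joint would pass 70% of its speed; a pose out of reach is approached as far as the arm can. A call is refused whole if a number of a shift passes 41.7 or a number of a turn 0.125, either way. A call with a gripper value outside its range is refused whole. "fingers" is the finger opening in mm, from 0 to 94, set as the call begins (left out, the last holds). The fingers move at their own pace and stop on an object; the grip force is fixed at half the most. Time passes only in rows, so rows that do not move let the fingers close. It gives the time, the measured TCP pose, the force, the opening and the grip force at its end, in the units of the state.
- observe(): the state, without advancing time (a new reading comes with each control period).
- snapshot(name): name is "scene" or "side" or "wrist"; returns the picture (384x512x3 uint8, red, green, blue); there is no depth.
- camera_info(name): a dict with "mtx" (3x3 intrinsics, pixels), "origin" and "rotation" of the camera in the world. Camera axes: x right, y up, looking along -z (the intrinsics and any distortion apply to the point x, -y, -z); pixel columns grow to the right and rows downward; lengths in m; the calibration is good to about 2 mm. The wrist camera is an equidistant fisheye: a pixel r from the principal point sees the ray r / f radians off the axis. A picture is of the moment at which its call begins: read the wrist's pose just before it. camera_info takes no time and is no camera call; for the wrist camera it gives the pose at the moment of the call.
- hand_in(): hands the job in; it is judged then, once.
The state is a dict: "time": time; "q": joint angles; "qd": joint speeds; "tau": joint torques, N m; "tool_pos": TCP position; "tool_rot": TCP orientation; "wrist_force": force on the tool from outside, world axes, zero at the start; "ft_torque": the same for the moment, N m; "finger_gap": finger opening in m; "finger_force": force on a finger pad.
Only numpy, scipy, OpenCV 4.12 (cv2) and the standard library are available. Lean on these libraries where they do the work, as an engineer would, in place of code of your own. Each camera call takes 0.05 s, during which the arm holds its last target. There are 200 camera calls.

## Working session

There is one attempt and no reset: what is moved stays moved. The work goes in short steps, Python scripts to look and compute and a tool call to move; the robot and the scene stay as the last step left them, time stands still between calls to the robot, and variables do not carry over. Pictures are saved under pics/ and viewed, at most 10 in all, crops included, and the job is handed in when it is done.

Besides the shell and the picture viewer there is one more tool, called after "Request:" as a command line: name --argument value ..., lists and objects as JSON in quotes. apply_moves: Moves the arm, as the interface text tells. Its arguments: {"type":"object","properties":{"steps":{"type":"array","items":{"type":"object","properties":{"delta_pos":{"type":"array","items":{"type":"number"}},"turn":{"type":"array","items":{"type":"number"}}}}},"fingers":{"type":"number"}},"required":["steps"]}

```bash
mkdir -p pics
python3 - <<'E'
from workcell import *
import cv2,numpy as np
print(observe())
for n in ["scene","side"]:
    im=snapshot(n); cv2.imwrite(f"pics/{n}0.png",cv2.cvtColor(im,cv2.COLOR_RGB2BGR)); print(n,camera_info(n))
im=snapshot("wrist"); cv2.imwrite("pics/wrist0.png",im[...,::-1]); print(camera_info("wrist"))
a=cv2.imread("pics/scene0.png");b=cv2.imread("pics/side0.png")
cv2.imwrite("pics/scene0b.png",cv2.resize(a,(800,600),interpolation=cv2.INTER_CUBIC))
cv2.imwrite("pics/side0b.png",cv2.resize(b,(800,600),interpolation=cv2.INTER_CUBIC))
E
```

```text
{'time': 0.0, 'q': array([-1.74109139e-01,  2.45835557e-01,  1.55896941e+00, -1.35910945e-05,
        1.33867673e+00, -1.74123503e-01]), 'qd': array([-1.03181203e-03,  1.13879798e-03,  2.54848473e-06,  1.18050792e-03,
        1.48135533e-04, -1.48006545e-03]), 'tau': array([ 8.38778797e-04, -4.15839279e+01, -3.14599335e+01,  6.84806099e-02,
        3.33599187e-02, -1.41738678e-04]), 'tool_pos': array([6.49444742e-01, 9.40617745e-05, 2.18355564e-01]), 'tool_rot': array([-7.69687426e-04,  7.07100278e-01,  7.07112654e-01, -5.47492842e-04]), 'wrist_force': array([ 0.19565104, -0.4892278 ,  1.35103716]), 'ft_torque': array([-0.00632492, -0.03131223,  0.01143548]), 'finger_force': 0.0, 'finger_gap': 0.09402670892945807}
scene {'mtx': array([[432.55678563,   0.        , 254.05762798],
       [  0.        , 432.55678563, 188.24066249],
       [  0.        ,   0.        ,   1.        ]]), 'origin': array([-0.40229719, -0.78171247,  0.6844248 ]), 'rotation': array([ 0.75529211,  0.48850854, -0.22566263, -0.37412514])}
side {'mtx': array([[432.59579227,   0.        , 260.25964639],
       [  0.        , 432.59579227, 194.29602503],
       [  0.        ,   0.        ,   1.        ]]), 'origin': array([ 0.43052977, -1.22133341,  1.11038996]), 'rotation': array([ 0.90201779,  0.4284653 , -0.01976685, -0.04889442])}
{'mtx': array([[297.31863964,   0.        , 254.32987727],
       [  0.        , 297.31863964, 185.91062304],
       [  0.        ,   0.        ,   1.        ]]), 'origin': array([0.65037724, 0.07547956, 0.38442015]), 'rotation': array([ 9.91520789e-01, -1.29946965e-01,  2.85860697e-04,  4.79645724e-04])}
```

View pics/scene0b.png

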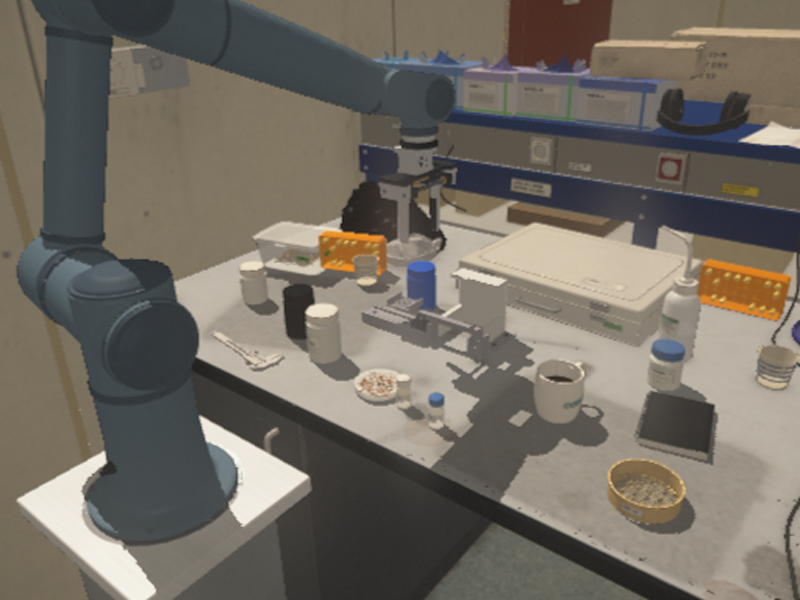

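View pics/side0b.png

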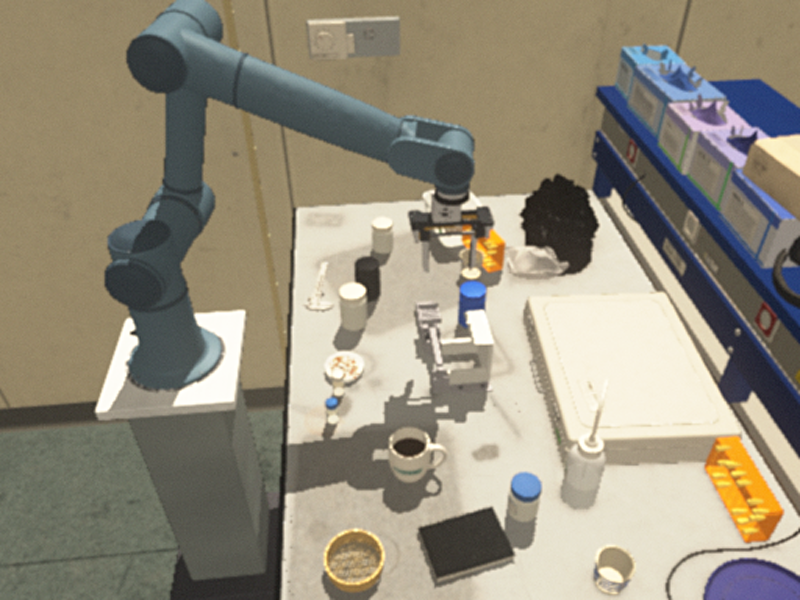

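The scene view shows the bay at about (470,315), a big jar at (323,332), and a small jar at (253,283). A black decoy stands at (298,312), a blue decoy at (421,285), and the mug at (559,390). The side view has the thumb plate at (428,313), the hood at (480,340), and the big jar at (353,307).

Run:
```python
import cv2
a=cv2.imread("pics/wrist0.png");cv2.imwrite("pics/wrist0b.png",cv2.resize(a,(800,600),interpolation=cv2.INTER_CUBIC))
a=cv2.imread("pics/side0.png")[170:290,180:340];b=cv2.imread("pics/scene0.png")[150:240,180:340]
import numpy as np
o=np.vstack([cv2.resize(a,(640,480)[:2],interpolation=cv2.INTER_CUBIC)])
cv2.imwrite("pics/sidecrop.png",cv2.resize(a,(800,600),interpolation=cv2.INTER_CUBIC))
cv2.imwrite("pics/scenecrop.png",cv2.resize(b,(800,450),interpolation=cv2.INTER_CUBIC))
```

```text
(no output)
```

View pics/wrist0b.png

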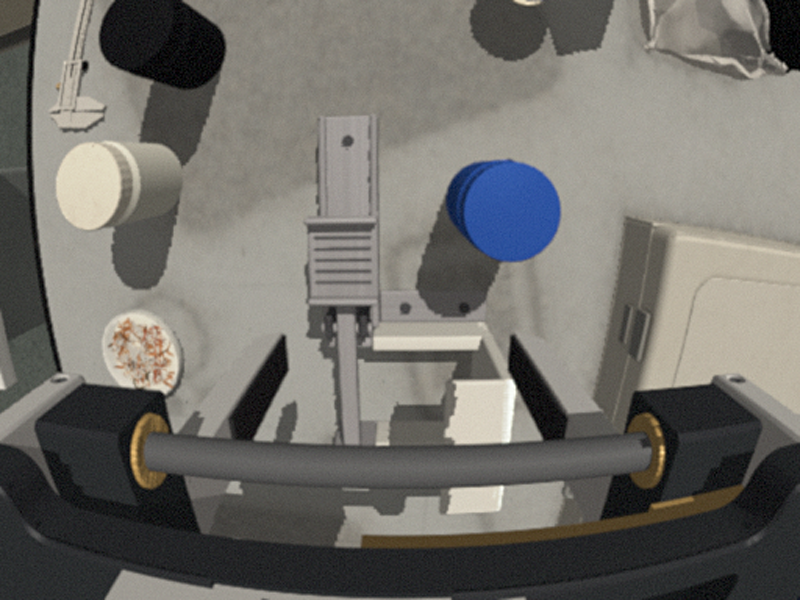

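View pics/sidecrop.png

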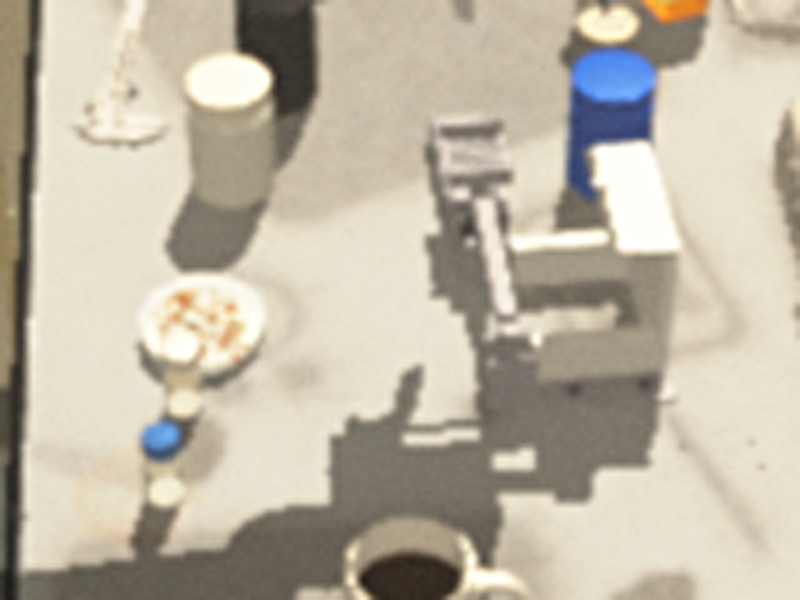

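The wrist view (800-scale pixels) shows the thumb plate at (342,262) with raised ends near rows 222 and 300. The rail end is at (348,117), the big jar's cap at (98,186), and the hood top at (475,380). The side crop shows the same layout, with the jar's cap at crop pixel (228,82).

```bash
cat > h.py <<'E'
import numpy as np,cv2
from scipy.spatial.transform import Rotation as R
from workcell import *
def ray(ci,name,px):
    K=ci["mtx"];u=(px[0]-K[0,2])/K[0,0];v=(px[1]-K[1,2])/K[1,1]
    if name=="wrist":
        t=np.hypot(u,v);s=np.sin(t)/t if t>1e-9 else 1
        d=np.array([u*s,-v*s,-np.cos(t)])
    else: d=np.array([u,-v,-1.])
    w,x,y,z=ci["rotation"];d=R.from_quat([x,y,z,w]).apply(d)
    return np.array(ci["origin"]),d/np.linalg.norm(d)
def plane(r,z): o,d=r; return o+d*(z-o[2])/d[2]
def tri(rs):
    A=sum(np.eye(3)-np.outer(d,d) for o,d in rs);b=sum((np.eye(3)-np.outer(d,d))@o for o,d in rs)
    p=np.linalg.solve(A,b);return p,[np.linalg.norm(np.cross(p-o,d)) for o,d in rs]
def P(*a): print(*[np.round(np.asarray(x)*1000,1) for x in a])
E
python3 - <<'E'
from h import *
W=camera_info("wrist");S=camera_info("side");C=camera_info("scene")
f=.64
w=lambda x,y:ray(W,"wrist",(x*f,y*f)); s=lambda x,y:ray(S,"side",(180+x/5,170+y/5))
print("rail end z24");P(plane(w(320,116),.024),plane(w(378,116),.024))
print("ends z75");[P(plane(w(*p),.075)) for p in [(308,220),(376,220),(308,302),(379,302)]]
print("wall z40 corners");[P(plane(w(*p),.040)) for p in [(372,350),(372,325),(482,347)]]
print("hood z122");[P(plane(w(*p),.122)) for p in [(446,381),(514,378),(443,513),(502,513)]]
# jar cap via masks
for n,ci,box in [("wrist",W,(30,80,125,150)),("side",S,(210,175,240,215))]:
    im=cv2.imread(f"pics/{n}0.png");hsv=cv2.cvtColor(im,cv2.COLOR_BGR2HSV);x0,y0,x1,y1=box
    c=hsv[y0:y1,x0:x1];print(n,np.percentile(c[...,2],[10,50,90,99]))
print("jar tri",);P(*[tri([w(93,186),s(228,82)])[0]]);print(tri([w(93,186),s(228,82)])[1])
P(plane(w(93,186),.103),plane(s(228,82),.103))
print("plate tri");p,e=tri([w(342,261),s(472,155)]);P(p,e)
print("hood corners tri");p,e=tri([w(514,378),s(650,143)]);P(p,e);p,e=tri([w(446,381),s(592,150)]);P(p,e);
print("blue");p,e=tri([w(512,211),s(614,75)]);P(p,e)
E
```

```text
rail end z24
[590.5 118.3  24. ] [635.3 117.2  24. ]
ends z75
[589.8  42.2  75. ]
[635.9  41.7  75. ]
[587.4 -15.5  75. ]
[637.5 -15.3  75. ]
wall z40 corners
[630.  -65.7  40. ]
[630.3 -44.4  40. ]
[718.5 -63.5  40. ]
hood z122
[680.8 -53.3 122. ]
[724.7 -52.2 122. ]
[ 684.1 -164.6  122. ]
[ 729.1 -167.6  122. ]
wrist [ 80. 161. 224. 227.]
side [ 62. 183. 252. 255.]
jar tri
[430.1  76.6  96.1]
[np.float64(0.001259973675113476), np.float64(0.0012599736751133523)]
[436.8  76.  103. ] [429.2  69.2 103. ]
plate tri
[609.3  11.4  62. ] [1.5 1.5]
hood corners tri
[726.5 -54.5 117.4] [0.5 0.5]
[683.  -56.3 116.3] [1.5 1.5]
blue
[721.7  50.9  98.2] [0.5 0.5]
```

Request:
apply_moves --steps '[{"delta_pos": [-20,-30,10]},{"delta_pos": [-20,-30,10]},{"delta_pos": [-20,-30,10]},{"delta_pos": [0,0,0]},{"delta_pos": [0,0,0]}]'

```text
invalid input
```

Run:
```python
from h import *
import pickle
W=camera_info("wrist");im=snapshot("wrist")[...,::-1];print(observe()["tool_pos"],W["origin"],W["rotation"])
cv2.imwrite("pics/wrist1.png",im);pickle.dump(W,open("w1.pkl","wb"))
cv2.imwrite("pics/wrist1b.png",cv2.resize(im,(800,600),interpolation=cv2.INTER_CUBIC))
```

```text
[6.49653513e-01 6.58989952e-05 2.18781788e-01] [0.65037724 0.07547956 0.38442015] [ 9.91520789e-01 -1.29946965e-01  2.85860697e-04  4.79645724e-04]
```

View pics/wrist1b.png

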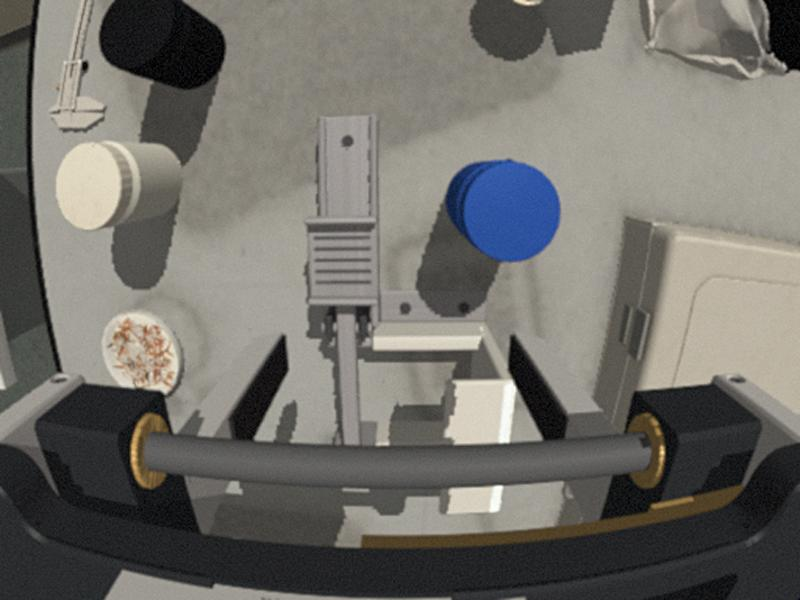

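The move was refused, so both keys are needed in each row, and the picture is unchanged. I'll send it again in full.

Request:
apply_moves --steps '[{"delta_pos": [-20,-30,10],"turn": [0,0,0]},{"delta_pos": [-20,-30,10],"turn": [0,0,0]},{"delta_pos": [-20,-30,10],"turn": [0,0,0]},{"delta_pos": [0,0,0],"turn": [0,0,0]},{"delta_pos": [0,0,0],"turn": [0,0,0]}]'

```text
time: 0.62
tool_pos: [0.5897, -0.0913, 0.2502]
tool_rot: [0.001, 0.708, 0.706, 0.0]
wrist_force: [-0.6, -1.2, 0.3]
finger_gap: 0.0939
finger_force: 0.0
```

Run:
```python
from h import *
import pickle
W=camera_info("wrist");im=snapshot("wrist")[...,::-1];print(observe()["tool_pos"],W["origin"],W["rotation"])
cv2.imwrite("pics/wrist1.png",im);pickle.dump(W,open("w1.pkl","wb"))
cv2.imwrite("pics/wrist1b.png",cv2.resize(im,(800,600),interpolation=cv2.INTER_CUBIC))
```

```text
[ 0.58990315 -0.09029993  0.24951866] [ 0.59026768 -0.01581052  0.41598131] [ 9.91487916e-01 -1.30191170e-01 -9.38235455e-04 -1.04478701e-03]
```

View pics/wrist1b.png

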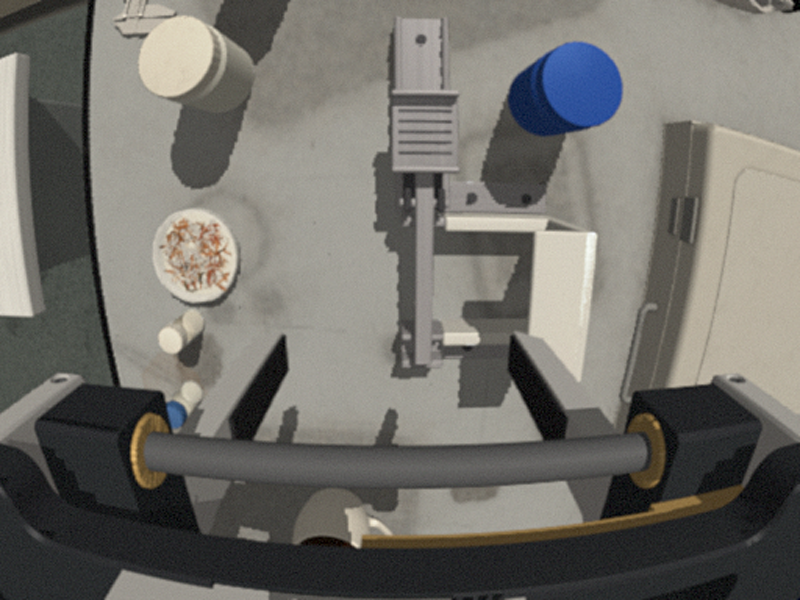

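The second wrist view shows the thumb plate at (425,131), the rail end at (421,18), and the bolt's nose end at (423,366). The hood's near corners are at (535,232) and (597,233), the jar's cap is at about (175,62), and the mug is at (335,520).

Run:
```python
from h import *
import pickle
W1=pickle.load(open("w1.pkl","rb"))
W0=dict(W1,origin=np.array([0.65037724,0.07547956,0.38442015]),rotation=np.array([9.91520789e-01,-1.29946965e-01,2.85860697e-04,4.79645724e-04]))
S=camera_info("side");f=.64
a=lambda x,y:ray(W0,"wrist",(x*f,y*f)); b=lambda x,y:ray(W1,"wrist",(x*f,y*f)); s=lambda x,y:ray(S,"side",(180+x/5,170+y/5))
for nm,p,q in [("plateTL",(308,221),(392,93)),("plateTR",(376,221),(458,93)),("plateBL",(308,300),(392,171)),("plateBR",(379,300),(458,171)),
 ("railL",(320,116),(397,17)),("railR",(378,116),(448,17)),("hoodFL",(446,381),(535,232)),("hoodBR",(514,378),(597,233)),("wallF",(372,350),(445,231)),("wallF2",(372,325),(445,217)),
 ("jar",(93,186),(175,61)),("blue",(512,211),(579,85))]:
    x,e=tri([a(*p),b(*q)]);print(nm);P(x,e)
print("planes view1");P(*[plane(b(*q),.075) for q in [(392,92),(458,92),(392,172),(458,172)]])
P(*[plane(b(*q),.024) for q in [(397,17),(448,17)]]);P(*[plane(b(*q),.059) for q in [(423,366),(416,200),(433,200),(415,360),(431,360)]])
P(*[plane(b(*q),.122) for q in [(535,232),(597,233),(529,372),(582,380)]])
def cap(fn,seed):
    im=cv2.GaussianBlur(cv2.imread(fn),(3,3),0)
    m=np.zeros((im.shape[0]+2,im.shape[1]+2),np.uint8)
    cv2.floodFill(im,m,seed,0,(9,)*3,(9,)*3,4|cv2.FLOODFILL_MASK_ONLY|cv2.FLOODFILL_FIXED_RANGE|(255<<8))
    c=max(cv2.findContours(m[1:-1,1:-1],0,1)[0],key=cv2.contourArea);return cv2.fitEllipse(cv2.convexHull(c))
e0=cap("pics/wrist0.png",(55,119));e1=cap("pics/wrist1.png",(112,39));es=cap("pics/side0.png",(226,186));print(e0,e1,es)
rs=[ray(W0,"wrist",e0[0]),ray(W1,"wrist",e1[0]),ray(S,"side",es[0])]
for k in ([0,1],[0,1,2]):x,e=tri([rs[i] for i in k]);P(x,e)
P(*[plane(r,.103) for r in rs])
```

```text
plateTL
[587.8  41.2  68.5] [0.8 0.8]
plateTR
[635.5  41.2  74.6] [0.4 0.4]
plateBL
[586.4 -16.8  66.9] [0.7 0.7]
plateBR
[636.9 -16.9  64.2] [0.2 0.2]
railL
[590.7 118.2  22.6] [0.5 0.5]
railR
[634.6 117.5  24.8] [0.8 0.8]
hoodFL
[681.6 -55.  119. ] [0.5 0.5]
hoodBR
[726.4 -54.1 119.5] [1.1 1.1]
wallF
[629.9 -66.2  38.9] [0.1 0.1]
wallF2
[630.7 -56.1  10.8] [2.5 2.5]
jar
[422.5  76.4  84.9] [0.5 0.5]
blue
[723.   50.7  92.3] [0.7 0.7]
planes view1
[587.2  41.4  75. ] [635.1  42.1  75. ] [587.1 -17.9  75. ] [635.3 -17.5  75. ]
[591.  117.4  24. ] [634.1 118.3  24. ]
[ 612.3 -176.9   59. ] [605.2 -39.5  59. ] [618.3 -39.4  59. ] [ 605.5 -171.4   59. ] [ 618.9 -171.5   59. ]
[681.1 -54.9 122. ] [726.4 -54.3 122. ] [ 684.8 -155.   122. ] [ 727.8 -163.5  122. ]
((56.11959457397461, 118.27323150634766), (39.29679870605469, 53.50540542602539), 3.691774845123291) ((112.04486083984375, 34.98654556274414), (41.89242935180664, 52.5790901184082), 34.69629669189453) ((225.102294921875, 185.65049743652344), (7.640040397644043, 13.627864837646484), 87.91326904296875)
[429.8  77.3 100.5] [0. 0.]
[428.4  77.8  99.2] [0.6 0.7 1.1]
[431.8  77.3 103. ] [431.1  76.6 103. ] [427.5  74.  103. ]
```

Request:
apply_moves --steps '[{"delta_pos": [6,29,-20],"turn": [0,0,0]},{"delta_pos": [6,29,-25],"turn": [0,0,0]},{"delta_pos": [5,29,-30],"turn": [0,0,0]},{"delta_pos": [5,28,-30],"turn": [0,0,0]},{"delta_pos": [0,0,-25],"turn": [0,0,0]},{"delta_pos": [0,0,-20],"turn": [0,0,0]},{"delta_pos": [0,0,0],"turn": [0,0,0]},{"delta_pos": [0,0,0],"turn": [0,0,0]}]' --fingers 0

```text
time: 1.33
tool_pos: [0.6111, 0.026, 0.0981]
tool_rot: [-0.001, 0.707, 0.708, -0.001]
wrist_force: [0.4, -0.2, 0.5]
finger_gap: 0.0443
finger_force: 0.0
```

Request:
apply_moves --steps '[{"delta_pos": [0,0,-10],"turn": [0,0,0]},{"delta_pos": [0,0,-6],"turn": [0,0,0]},{"delta_pos": [0,0,0],"turn": [0,0,0]},{"delta_pos": [0,0,0],"turn": [0,0,0]}]'

```text
time: 1.67
tool_pos: [0.6121, 0.0246, 0.084]
tool_rot: [0.0, 0.707, 0.707, 0.0]
wrist_force: [0.4, 0.3, 0.1]
finger_gap: 0.0176
finger_force: 0.0
```

Request:
apply_moves --steps '[{"delta_pos": [0,0,0],"turn": [0,0,0]},{"delta_pos": [0,0,0],"turn": [0,0,0]},{"delta_pos": [0,0,0],"turn": [0,0,0]},{"delta_pos": [0,0,-3],"turn": [0,0,0]},{"delta_pos": [0,0,-3],"turn": [0,0,0]},{"delta_pos": [0,0,0],"turn": [0,0,0]}]'

```text
time: 2.17
tool_pos: [0.6123, 0.0249, 0.0777]
tool_rot: [0.0, 0.707, 0.707, 0.0]
wrist_force: [0.2, 1.4, 3.0]
finger_gap: 0.0005
finger_force: 1.5
```

Request:
apply_moves --steps '[{"delta_pos": [0,0,-3],"turn": [0,0,0]},{"delta_pos": [0,0,-3],"turn": [0,0,0]},{"delta_pos": [0,0,0],"turn": [0,0,0]},{"delta_pos": [0,0,0],"turn": [0,0,0]}]'

```text
time: 2.5
tool_pos: [0.6123, 0.0253, 0.0719]
tool_rot: [-0.0, 0.707, 0.707, 0.001]
wrist_force: [-0.3, 4.5, 5.3]
finger_gap: 0.0004
finger_force: 2.3
```

Request:
apply_moves --steps '[{"delta_pos": [0,1,-3],"turn": [0,0,0]},{"delta_pos": [0,1,-2],"turn": [0,0,0]},{"delta_pos": [0,0,0],"turn": [0,0,0]},{"delta_pos": [0,0,0],"turn": [0,0,0]}]'

```text
time: 2.83
tool_pos: [0.6123, 0.0261, 0.0669]
tool_rot: [0.001, 0.707, 0.707, -0.0]
wrist_force: [-0.2, 0.0, 4.1]
finger_gap: 0.0006
finger_force: 2.1
```

Request:
apply_moves --steps '[{"delta_pos": [0,3,0],"turn": [0,0,0]},{"delta_pos": [0,3,0],"turn": [0,0,0]},{"delta_pos": [0,4,0],"turn": [0,0,0]},{"delta_pos": [0,4,0],"turn": [0,0,0]},{"delta_pos": [0,4,0],"turn": [0,0,0]},{"delta_pos": [0,0,0],"turn": [0,0,0]}]'

```text
time: 3.33
tool_pos: [0.6121, 0.0458, 0.0668]
tool_rot: [0.0, 0.707, 0.707, 0.0]
wrist_force: [1.8, 0.2, 4.9]
finger_gap: 0.0006
finger_force: 2.3
```

Request:
apply_moves --steps '[{"delta_pos": [0,6,0],"turn": [0,0,0]},{"delta_pos": [0,8,0],"turn": [0,0,0]},{"delta_pos": [0,8,0],"turn": [0,0,0]},{"delta_pos": [0,8,0],"turn": [0,0,0]},{"delta_pos": [0,8,0],"turn": [0,0,0]},{"delta_pos": [0,8,0],"turn": [0,0,0]},{"delta_pos": [0,8,0],"turn": [0,0,0]},{"delta_pos": [0,6,0],"turn": [0,0,0]},{"delta_pos": [0,0,0],"turn": [0,0,0]}]'

```text
time: 4.08
tool_pos: [0.6119, 0.1065, 0.0667]
tool_rot: [-0.0, 0.707, 0.707, 0.001]
wrist_force: [1.0, 1.5, 4.9]
finger_gap: 0.0003
finger_force: 2.4
```

Run:
```python
from h import *
im=snapshot("side")[...,::-1]; cv2.imwrite("pics/side1.png",im)
cv2.imwrite("pics/side1c.png",cv2.resize(im[130:280,230:350],(480,600),interpolation=cv2.INTER_CUBIC))
```

```text
(no output)
```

View pics/side1c.png

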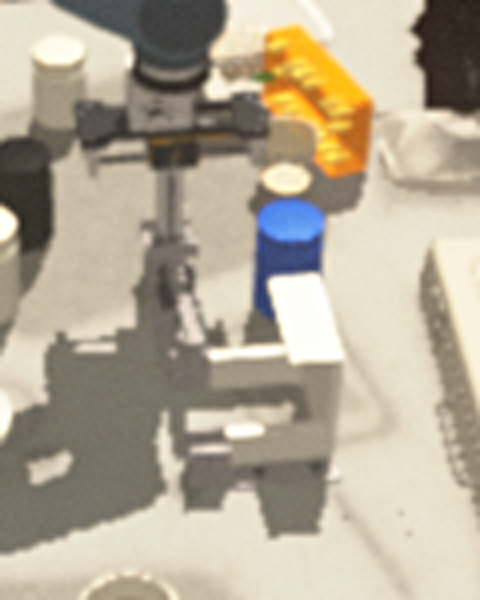

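The bolt is following the finger: its nose end is now at crop pixel (195,335) and the mouth is clearing. I'll keep drawing it back.

Request:
apply_moves --steps '[{"delta_pos": [0,6,0],"turn": [0,0,0]},{"delta_pos": [0,8,0],"turn": [0,0,0]},{"delta_pos": [0,8,0],"turn": [0,0,0]},{"delta_pos": [0,8,0],"turn": [0,0,0]},{"delta_pos": [0,5,0],"turn": [0,0,0]},{"delta_pos": [0,4,0],"turn": [0,0,0]},{"delta_pos": [0,2,0],"turn": [0,0,0]},{"delta_pos": [0,0,0],"turn": [0,0,0]}]'

```text
time: 4.8
tool_pos: [0.6118, 0.1466, 0.0667]
tool_rot: [-0.0, 0.707, 0.707, 0.0]
wrist_force: [0.3, 0.7, 4.4]
finger_gap: 0.0005
finger_force: 2.3
```

Request:
apply_moves --steps '[{"delta_pos": [0,2,0],"turn": [0,0,0]},{"delta_pos": [0,2,0],"turn": [0,0,0]},{"delta_pos": [0,0,0],"turn": [0,0,0]}]'

```text
time: 5.05
tool_pos: [0.6118, 0.1499, 0.0667]
tool_rot: [-0.0, 0.707, 0.707, -0.0]
wrist_force: [0.8, -0.2, 4.0]
finger_gap: 0.0006
finger_force: 2.1
```

Request:
apply_moves --steps '[{"delta_pos": [0,2,0],"turn": [0,0,0]},{"delta_pos": [0,1,0],"turn": [0,0,0]},{"delta_pos": [0,0,0],"turn": [0,0,0]}]'

```text
time: 5.3
tool_pos: [0.6119, 0.1529, 0.0666]
tool_rot: [-0.0, 0.707, 0.707, -0.0]
wrist_force: [-0.5, -0.5, 4.1]
finger_gap: 0.0001
finger_force: 2.1
```

Request:
apply_moves --steps '[{"delta_pos": [0,2,0],"turn": [0,0,0]},{"delta_pos": [0,1,0],"turn": [0,0,0]},{"delta_pos": [0,0,0],"turn": [0,0,0]}]'

```text
time: 5.55
tool_pos: [0.6119, 0.1559, 0.0667]
tool_rot: [0.0, 0.707, 0.707, -0.0]
wrist_force: [-0.3, -2.1, 4.0]
finger_gap: 0.0008
finger_force: 1.9
```

Request:
apply_moves --steps '[{"delta_pos": [0,2,0],"turn": [0,0,0]},{"delta_pos": [0,0,0],"turn": [0,0,0]},{"delta_pos": [0,0,0],"turn": [0,0,0]}]'

```text
time: 5.8
tool_pos: [0.612, 0.1572, 0.0666]
tool_rot: [0.0, 0.707, 0.707, -0.001]
wrist_force: [0.7, -5.2, 3.7]
finger_gap: 0.0002
finger_force: 3.9
```

Request:
apply_moves --steps '[{"delta_pos": [0,-1,1],"turn": [0,0,0]},{"delta_pos": [0,-1,4],"turn": [0,0,0]},{"delta_pos": [0,-1,4],"turn": [0,0,0]},{"delta_pos": [0,-1,5],"turn": [0,0,0]},{"delta_pos": [0,0,10],"turn": [0,0,0]},{"delta_pos": [0,0,40],"turn": [0,0,0]},{"delta_pos": [0,0,40],"turn": [0,0,0]},{"delta_pos": [0,0,40],"turn": [0,0,0]},{"delta_pos": [0,0,0],"turn": [0,0,0]},{"delta_pos": [0,0,0],"turn": [0,0,0]}]' --fingers 90

```text
time: 6.63
tool_pos: [0.6135, 0.1542, 0.2146]
tool_rot: [0.002, 0.707, 0.707, 0.003]
wrist_force: [-0.4, -0.2, -0.3]
finger_gap: 0.0642
finger_force: 0.0
```

Request:
apply_moves --steps '[{"delta_pos": [-36,-15,0],"turn": [0,0,0]},{"delta_pos": [-36,-15,0],"turn": [0,0,0]},{"delta_pos": [-36,-15,-10],"turn": [0,0,0]},{"delta_pos": [-36,-16,-15],"turn": [0,0,0]},{"delta_pos": [-38,-16,-15],"turn": [0,0,0]},{"delta_pos": [0,0,0],"turn": [0,0,0]},{"delta_pos": [0,0,0],"turn": [0,0,0]}]'

```text
time: 7.22
tool_pos: [0.4283, 0.0778, 0.168]
tool_rot: [-0.003, 0.708, 0.707, -0.002]
wrist_force: [0.6, 0.3, 0.3]
finger_gap: 0.0901
finger_force: 0.0
```

Run:
```python
from h import *
print(observe()["tool_pos"])
im=snapshot("side")[...,::-1]; cv2.imwrite("pics/side2.png",im)
im2=snapshot("scene")[...,::-1]; cv2.imwrite("pics/scene2.png",im2)
A=cv2.resize(im[140:260,200:360],(800,600),interpolation=cv2.INTER_CUBIC)[:, :]
A=cv2.resize(im[150:250,200:340],(448,320),interpolation=cv2.INTER_CUBIC);B=cv2.resize(im2[150:250,180:340],(448,280),interpolation=cv2.INTER_CUBIC)
cv2.imwrite("pics/c2.png",np.vstack([A,B]))
```

```text
[0.42827518 0.07775265 0.16798392]
```

View pics/c2.png

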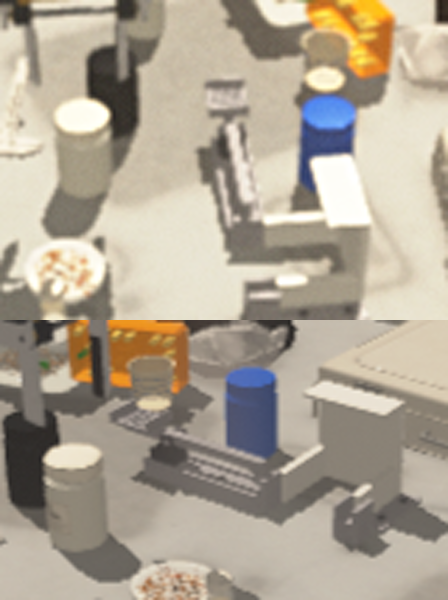

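The bolt is drawn back: the plate is at side crop (226,95) and looks level, and the mouth is clear. The jar is at (83,145). I'll descend onto the jar.

Request:
apply_moves --steps '[{"delta_pos": [2,-1,-30],"turn": [0,0,0]},{"delta_pos": [0,0,-30],"turn": [0,0,0]},{"delta_pos": [0,0,-26],"turn": [0,0,0]},{"delta_pos": [0,0,-16],"turn": [0,0,0]},{"delta_pos": [0,0,-4],"turn": [0,0,0]},{"delta_pos": [0,0,0],"turn": [0,0,0]},{"delta_pos": [0,0,0],"turn": [0,0,0]}]'

```text
time: 7.9
tool_pos: [0.4361, 0.0768, 0.0669]
tool_rot: [0.001, 0.707, 0.707, 0.001]
wrist_force: [0.3, 0.2, 0.4]
finger_gap: 0.0897
finger_force: 0.0
```

Request:
apply_moves --steps '[{"delta_pos": [0,0,0],"turn": [0,0,0]},{"delta_pos": [0,0,0],"turn": [0,0,0]},{"delta_pos": [0,0,0],"turn": [0,0,0]},{"delta_pos": [0,0,0],"turn": [0,0,0]},{"delta_pos": [0,0,0],"turn": [0,0,0]}]' --fingers 50

```text
time: 8.32
tool_pos: [0.4339, 0.0768, 0.066]
tool_rot: [-0.0, 0.707, 0.707, -0.0]
wrist_force: [-4.5, 0.9, 5.6]
finger_gap: 0.0635
finger_force: 30.0
```

Run:
```python
from workcell import *
o=observe();print(o["q"].round(3),o["tool_pos"].round(4),o["wrist_force"].round(1),o["ft_torque"].round(2),o["finger_gap"],o["finger_force"])
```

```text
[-0.083 -0.044  2.18  -0.     1.006 -0.083] [0.4339 0.0768 0.066 ] [-4.5  0.9  5.6] [0.01 0.89 0.  ] 0.0635338392805127 30.02548751042923
```

Request:
apply_moves --steps '[{"delta_pos": [0,0,5],"turn": [0,0,0]},{"delta_pos": [0,0,10],"turn": [0,0,0]},{"delta_pos": [0,0,10],"turn": [0,0,0]},{"delta_pos": [0,0,10],"turn": [0,0,0]},{"delta_pos": [0,0,0],"turn": [0,0,0]},{"delta_pos": [0,0,0],"turn": [0,0,0]}]'

```text
time: 8.82
tool_pos: [0.4352, 0.0767, 0.1018]
tool_rot: [0.001, 0.707, 0.707, 0.001]
wrist_force: [0.6, 0.1, -2.9]
finger_gap: 0.0636
finger_force: 30.0
```

Run:
```python
from h import *
o=observe();print(o["tool_pos"].round(4),o["wrist_force"].round(1),o["finger_gap"],o["finger_force"])
im=snapshot("side")[...,::-1];im2=snapshot("scene")[...,::-1];cv2.imwrite("pics/side3.png",im);cv2.imwrite("pics/scene3.png",im2)
A=cv2.resize(im[140:230,190:280],(500,500),interpolation=cv2.INTER_CUBIC);B=cv2.resize(im2[150:250,150:210],(300,500),interpolation=cv2.INTER_CUBIC)
cv2.imwrite("pics/c3.png",np.hstack([A,B]))
```

```text
[0.4352 0.0767 0.1018] [ 0.6  0.1 -2.9] 0.06359344002372991 29.987637349404395
```

View pics/c3.png

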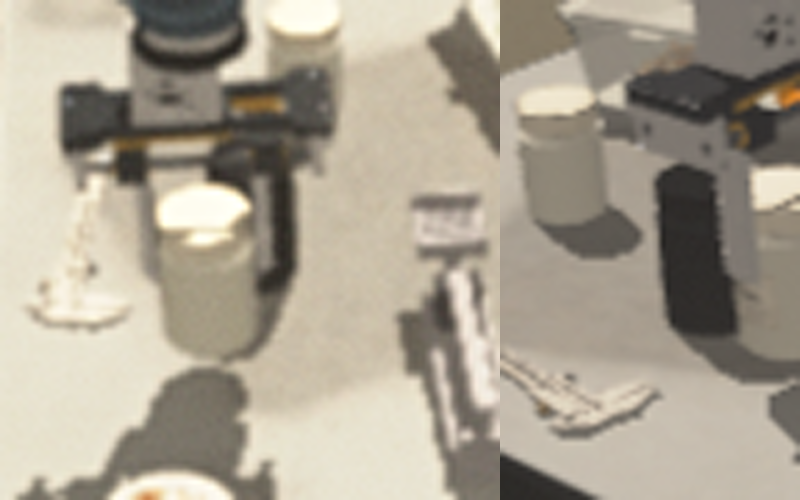

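Run:
```python
from h import *
S=camera_info("side");g=lambda x,y:ray(S,"side",(190+x*.18,140+y*.18))
print("front bottom");P(plane(g(208,352),.036),plane(g(208,358),.036))
print("back top edge");P(plane(g(206,183),.139))
print("rims");P(plane(g(158,212),.139),plane(g(252,212),.139))
# same test on jar as it stood in side0 (front-bottom z0, back top z103)
s=lambda x,y:ray(S,"side",(180+x/5,170+y/5))
P(plane(s(232,208),0),plane(s(228,54),.103))
# plate now, plane z65 / raised ends
q=lambda x,y:ray(S,"side",(200+x*140/448,150+y/3.2))
P(plane(q(226,95),.065));P(plane(s(472,155),.065))
```

```text
front bottom
[431.6  48.8  36. ] [431.3  42.4  36. ]
back top edge
[438.4 105.  139. ]
rims
[404.9  75.8 139. ] [467.6  68.7 139. ]
[425.3  42.5   0. ] [430.7 104.  103. ]
[609.6 140.9  65. ]
[607.3   8.4  65. ]
```

The jar is held upright about the tool's axis, with its axis near y 75 and its bottom about 36 mm up. I'll carry it over and turn 90° on the way so the fingers clear the hood.

Request:
apply_moves --steps '[{"delta_pos": [8,-8,14],"turn": [0,0,0.1]},{"delta_pos": [8,-12,12],"turn": [0,0,0.12]},{"delta_pos": [8,-14,8],"turn": [0,0,0.12]},{"delta_pos": [8,-14,0],"turn": [0,0,0.12]},{"delta_pos": [8,-14,0],"turn": [0,0,0.12]},{"delta_pos": [8,-14,0],"turn": [0,0,0.12]},{"delta_pos": [8,-14,0],"turn": [0,0,0.12]},{"delta_pos": [8,-14,0],"turn": [0,0,0.12]},{"delta_pos": [8,-14,0],"turn": [0,0,0.12]},{"delta_pos": [8,-14,0],"turn": [0,0,0.12]}]'

```text
time: 9.75
tool_pos: [0.5141, -0.0558, 0.1337]
tool_rot: [-0.001, 0.191, 0.982, 0.0]
wrist_force: [0.8, -0.1, -1.8]
finger_gap: 0.0637
finger_force: 30.0
```

Request:
apply_moves --steps '[{"delta_pos": [8,-14,0],"turn": [0,0,0.12]},{"delta_pos": [8,-14,0],"turn": [0,0,0.12]},{"delta_pos": [8,-14,0],"turn": [0,0,0.12]},{"delta_pos": [6,-14,0],"turn": [0,0,0.03]},{"delta_pos": [0,0,0],"turn": [0,0,0]},{"delta_pos": [0,0,0],"turn": [0,0,0]},{"delta_pos": [0,0,0],"turn": [0,0,0]}]'

```text
time: 10.33
tool_pos: [0.5436, -0.1106, 0.1338]
tool_rot: [-0.001, 0.001, 1.0, 0.0]
wrist_force: [0.2, 0.6, -2.4]
finger_gap: 0.0637
finger_force: 30.0
```

Request:
apply_moves --steps '[{"delta_pos": [1,0,-15],"turn": [0,0,0]},{"delta_pos": [0,0,-20],"turn": [0,0,0]},{"delta_pos": [0,0,-17],"turn": [0,0,0]},{"delta_pos": [0,0,-10],"turn": [0,0,0]},{"delta_pos": [0,0,0],"turn": [0,0,0]},{"delta_pos": [0,0,0],"turn": [0,0,0]}]'

```text
time: 10.83
tool_pos: [0.5449, -0.1107, 0.0724]
tool_rot: [-0.0, 0.0, 1.0, 0.0]
wrist_force: [1.1, 0.0, -1.9]
finger_gap: 0.0634
finger_force: 30.0
```

Run:
```python
from h import *
o=observe();print(o["tool_pos"].round(4),o["tool_rot"].round(3),o["wrist_force"].round(1))
im=snapshot("side")[...,::-1];im2=snapshot("scene")[...,::-1];cv2.imwrite("pics/side4.png",im);cv2.imwrite("pics/scene4.png",im2)
A=cv2.resize(im[170:270,220:340],(480,400),interpolation=cv2.INTER_CUBIC);B=cv2.resize(im2[150:270,250:340],(300,400),interpolation=cv2.INTER_CUBIC)
cv2.imwrite("pics/c4.png",np.hstack([A,B]))
```

```text
[ 0.5449 -0.1107  0.0724] [-0.  0.  1.  0.] [ 1.1  0.  -1.9]
```

View pics/c4.png

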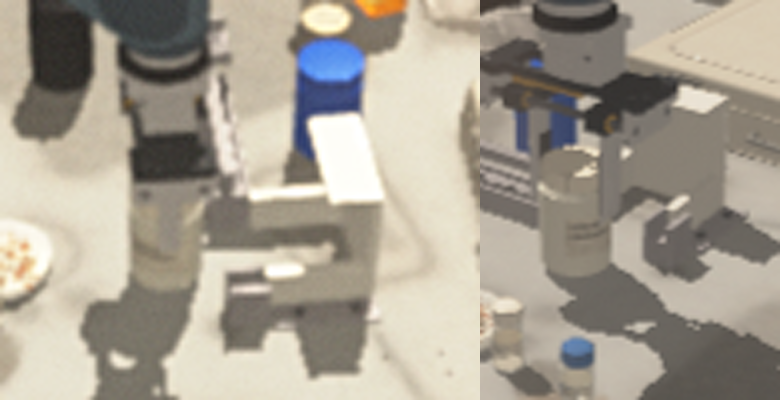

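The jar hangs upright and just clear of the bench, with its bottom at side crop (165,288), in line with the mouth. I'll push it in level.

Request:
apply_moves --steps '[{"delta_pos": [8,0,0],"turn": [0,0,0]},{"delta_pos": [10,0,0],"turn": [0,0,0]},{"delta_pos": [10,0,0],"turn": [0,0,0]},{"delta_pos": [10,0,0],"turn": [0,0,0]},{"delta_pos": [10,0,0],"turn": [0,0,0]},{"delta_pos": [8,0,0],"turn": [0,0,0]},{"delta_pos": [0,0,0],"turn": [0,0,0]}]'

```text
time: 11.52
tool_pos: [0.6035, -0.1116, 0.0738]
tool_rot: [0.001, 0.0, 1.0, -0.0]
wrist_force: [-0.5, -0.2, -2.3]
finger_gap: 0.0637
finger_force: 30.0
```

Request:
apply_moves --steps '[{"delta_pos": [6,0,0],"turn": [0,0,0]},{"delta_pos": [8,0,0],"turn": [0,0,0]},{"delta_pos": [8,0,0],"turn": [0,0,0]},{"delta_pos": [8,0,0],"turn": [0,0,0]},{"delta_pos": [8,0,0],"turn": [0,0,0]},{"delta_pos": [8,0,0],"turn": [0,0,0]},{"delta_pos": [6,0,0],"turn": [0,0,0]},{"delta_pos": [0,0,0],"turn": [0,0,0]}]'

```text
time: 12.18
tool_pos: [0.6546, -0.1113, 0.0728]
tool_rot: [0.0, 0.0, 1.0, -0.0]
wrist_force: [0.5, 0.4, -2.3]
finger_gap: 0.0633
finger_force: 30.0
```

Request:
apply_moves --steps '[{"delta_pos": [6,0,0],"turn": [0,0,0]},{"delta_pos": [3,0,0],"turn": [0,0,0]},{"delta_pos": [0,0,0],"turn": [0,0,0]},{"delta_pos": [0,0,0],"turn": [0,0,0]}]'

```text
time: 12.52
tool_pos: [0.6623, -0.1112, 0.0726]
tool_rot: [-0.0, 0.0, 1.0, 0.0]
wrist_force: [-0.2, 0.3, -2.0]
finger_gap: 0.0636
finger_force: 30.0
```

Request:
apply_moves --steps '[{"delta_pos": [0,0,-2],"turn": [0,0,0]},{"delta_pos": [0,0,-2],"turn": [0,0,0]},{"delta_pos": [0,0,-1],"turn": [0,0,0]},{"delta_pos": [0,0,0],"turn": [0,0,0]},{"delta_pos": [0,0,0],"turn": [0,0,0]}]'

```text
time: 12.93
tool_pos: [0.6621, -0.1112, 0.0674]
tool_rot: [-0.0, 0.0, 1.0, 0.0]
wrist_force: [-0.7, -0.1, -3.0]
finger_gap: 0.0635
finger_force: 30.0
```

Request:
apply_moves --steps '[{"delta_pos": [0,0,-1],"turn": [0,0,0]},{"delta_pos": [0,0,0],"turn": [0,0,0]},{"delta_pos": [0,0,0],"turn": [0,0,0]}]'

```text
time: 13.18
tool_pos: [0.6623, -0.1112, 0.0666]
tool_rot: [-0.0, 0.0, 1.0, 0.0]
wrist_force: [-0.0, 0.8, -2.2]
finger_gap: 0.064
finger_force: 30.0
```

Request:
apply_moves --steps '[{"delta_pos": [0,0,-1],"turn": [0,0,0]},{"delta_pos": [0,0,0],"turn": [0,0,0]},{"delta_pos": [0,0,0],"turn": [0,0,0]}]'

```text
time: 13.43
tool_pos: [0.6626, -0.1113, 0.0661]
tool_rot: [0.0, 0.0, 1.0, -0.0]
wrist_force: [-1.0, 0.4, 0.1]
finger_gap: 0.064
finger_force: 30.0
```

Request:
apply_moves --steps '[{"delta_pos": [0,0,-1],"turn": [0,0,0]},{"delta_pos": [0,0,0],"turn": [0,0,0]},{"delta_pos": [0,0,0],"turn": [0,0,0]}]'

```text
time: 13.68
tool_pos: [0.6627, -0.1113, 0.0661]
tool_rot: [0.0, 0.0, 1.0, -0.0]
wrist_force: [-3.9, 0.4, 5.0]
finger_gap: 0.0634
finger_force: 30.0
```

Request:
apply_moves --steps '[{"delta_pos": [0,0,1],"turn": [0,0,0]},{"delta_pos": [0,0,0],"turn": [0,0,0]},{"delta_pos": [0,0,0],"turn": [0,0,0]},{"delta_pos": [0,0,0],"turn": [0,0,0]},{"delta_pos": [0,0,0],"turn": [0,0,0]}]' --fingers 88

```text
time: 14.1
tool_pos: [0.6623, -0.1112, 0.0654]
tool_rot: [-0.0, 0.0, 1.0, 0.0]
wrist_force: [0.2, 0.2, 0.2]
finger_gap: 0.0875
finger_force: 0.0
```

Request:
apply_moves --steps '[{"delta_pos": [0,0,5],"turn": [0,0,0]},{"delta_pos": [0,0,15],"turn": [0,0,0]},{"delta_pos": [0,0,25],"turn": [0,0,0]},{"delta_pos": [0,0,30],"turn": [0,0,0]},{"delta_pos": [-10,20,30],"turn": [0,0,0]},{"delta_pos": [-20,35,10],"turn": [0,0,0]},{"delta_pos": [-20,35,0],"turn": [0,0,0]},{"delta_pos": [0,0,0],"turn": [0,0,0]},{"delta_pos": [0,0,0],"turn": [0,0,0]}]'

```text
time: 14.85
tool_pos: [0.612, -0.0198, 0.1823]
tool_rot: [0.001, -0.001, 1.0, -0.0]
wrist_force: [-0.3, -0.2, -0.8]
finger_gap: 0.088
finger_force: 0.0
```

```bash
cat >> h.py <<'E'
def proj(ci,p):
    w,x,y,z=ci["rotation"];c=R.from_quat([x,y,z,w]).inv().apply(np.array(p)-ci["origin"]);K=ci["mtx"]
    return np.array([K[0,2]+K[0,0]*c[0]/-c[2],K[1,2]-K[1,1]*c[1]/-c[2]])
E
python3 - <<'E'
from h import *
ims={n:snapshot(n)[...,::-1].copy() for n in("side","scene","wrist")}
for n in ims: cv2.imwrite(f"pics/{n}5.png",ims[n])
for n in("side","scene"):
    ci=camera_info(n);im=ims[n]
    for nm,p in [("top",(.661,-.111,.103)),("bot",(.661,-.111,0)),("plate",(.612,.138,.065)),("hoodL",(.681,-.055,.122))]:print(n,nm,proj(ci,p).round(1),end=" ")
    print()
S=camera_info("side");g0=cv2.cvtColor(cv2.imread("pics/side0.png"),6);g=cv2.cvtColor(ims["side"],6)
samp=lambda G,x,y,z:int(np.mean([cv2.getRectSubPix(G,(1,1),proj(S,(x+d,y,z)).astype(np.float32).tolist())[0,0] for d in(-.01,0,.01)]))
print("init",[(int(y),samp(g0,.609,y/1e3,.07)) for y in range(-30,60,4)])
print("now",[(int(y),samp(g,.609,y/1e3,.07)) for y in range(96,186,4)])
u,v=proj(S,(.661,-.111,.103)).astype(int)
print(g[v-14:v+30:2,u-26:u+28:3])
E
```

```text
side top [294.3 213.4] side bot [293.  234.6] side plate [271.3 180.1] side hoodL [297.4 198.6] 
scene top [299.5 187.6] scene bot [298.9 216. ] scene plate [230.9 185. ] scene hoodL [288.5 176.1] 
init [(-30, 134), (-26, 120), (-22, 118), (-18, 138), (-14, 170), (-10, 191), (-6, 192), (-2, 188), (2, 187), (6, 193), (10, 196), (14, 192), (18, 183), (22, 162), (26, 134), (30, 115), (34, 115), (38, 134), (42, 173), (46, 201), (50, 211), (54, 203), (58, 194)]
now [(96, 123), (100, 115), (104, 121), (108, 140), (112, 173), (116, 188), (120, 191), (124, 192), (128, 190), (132, 189), (136, 184), (140, 179), (144, 171), (148, 152), (152, 131), (156, 120), (160, 115), (164, 126), (168, 139), (172, 157), (176, 161), (180, 164), (184, 165)]
[[103  98 229 179 198 206 220 223 209  66 219 241 252 255 210 227 227 227]
 [115 110 227 215 214 221 225 224 209  70 255 254 254 254 248 225 226 230]
 [183 106 225 208 223 226 225 225 210  67 250 253 253 253 255 225 227 228]
 [183 101 221 217 215 224 224 228 201  67 226 253 253 253 255 222 224 226]
 [163 102 175 234 224 223 221 221 186 107 149 254 253 253 2
[... 591 characters left out ...]
154 138 138 154 213 209]
 [228 110 116 114 115 151 147 156 160 165 167 157 143 140 140 154 208 217]
 [229 117 114 115 123 129 140 156 155 154 157 155 108 136 141 157 198 219]
 [228 201 117 120 119 115 125 144 154 159 153 152 105 135 138 156 196 203]
 [230 154 123 120 120 119 133 123 125 160 164 155 108 128 140 159 200 202]
 [144 216 227 222 227 216 137 141 125 131 155 152 111 119 139 159 214 212]
 [121 231 227 229 229 219 145 145 152 149 153 143 128 138 147 166 222 221]
 [141 228 228 202 203 162 134 150 153 159 154 151 159 159 160 171 217 213]
 [171 227 228 112 102 107 128 154 155 156 157 151 155 157 154 170 203 198]
 [125 179 228 132 177 203 194 153 152 153 155 158 155 157 157 174 211 211]]
```

The plate's profile has shifted by 126 mm, so the bolt is parked fully back and level, and the jar stands upright at the intended place. Next I'll close the fingers and go to the plate's near end.

Request:
apply_moves --steps '[{"delta_pos": [0,30,0],"turn": [0,0,0]},{"delta_pos": [0,30,0],"turn": [0,0,0]},{"delta_pos": [0,30,-10],"turn": [0,0,0]},{"delta_pos": [0,31,-20],"turn": [0,0,0]},{"delta_pos": [0,30,-27],"turn": [0,0,0]},{"delta_pos": [0,0,-20],"turn": [0,0,0]},{"delta_pos": [0,0,0],"turn": [0,0,0]},{"delta_pos": [0,0,0],"turn": [0,0,0]},{"delta_pos": [0,0,0],"turn": [0,0,0]},{"delta_pos": [0,0,0],"turn": [0,0,0]}]' --fingers 0

```text
time: 15.83
tool_pos: [0.614, 0.1286, 0.1057]
tool_rot: [0.002, 0.001, 1.0, -0.0]
wrist_force: [0.5, -0.3, -0.6]
finger_gap: 0.0248
finger_force: 0.0
```

Request:
apply_moves --steps '[{"delta_pos": [0,0,0],"turn": [0,0,0]},{"delta_pos": [0,0,0],"turn": [0,0,0]},{"delta_pos": [0,0,0],"turn": [0,0,0]},{"delta_pos": [0,0,0],"turn": [0,0,0]},{"delta_pos": [0,0,0],"turn": [0,0,0]},{"delta_pos": [0,0,0],"turn": [0,0,0]}]'

```text
time: 16.33
tool_pos: [0.6123, 0.1297, 0.1037]
tool_rot: [0.0, 0.0, 1.0, -0.0]
wrist_force: [-0.5, 0.1, -0.9]
finger_gap: 0.0005
finger_force: 0.0
```

Request:
apply_moves --steps '[{"delta_pos": [0,2,-10],"turn": [0,0,0]},{"delta_pos": [0,0,-10],"turn": [0,0,0]},{"delta_pos": [0,0,0],"turn": [0,0,0]},{"delta_pos": [0,0,-3],"turn": [0,0,0]},{"delta_pos": [0,0,0],"turn": [0,0,0]},{"delta_pos": [0,0,0],"turn": [0,0,0]}]'

```text
time: 16.83
tool_pos: [0.6123, 0.1318, 0.0805]
tool_rot: [-0.0, 0.0, 1.0, -0.0]
wrist_force: [-0.1, -0.2, -0.1]
finger_gap: 0.0006
finger_force: 0.0
```

Request:
apply_moves --steps '[{"delta_pos": [0,0,-3],"turn": [0,0,0]},{"delta_pos": [0,0,-2],"turn": [0,0,0]},{"delta_pos": [0,0,0],"turn": [0,0,0]},{"delta_pos": [0,0,0],"turn": [0,0,0]}]'

```text
time: 17.17
tool_pos: [0.613, 0.132, 0.0765]
tool_rot: [0.001, 0.0, 1.0, 0.0]
wrist_force: [-0.0, 1.3, 4.1]
finger_gap: 0.0005
finger_force: 2.2
```

Request:
apply_moves --steps '[{"delta_pos": [0,0,-2],"turn": [0,0,0]},{"delta_pos": [0,0,-2],"turn": [0,0,0]},{"delta_pos": [0,0,0],"turn": [0,0,0]},{"delta_pos": [0,0,0],"turn": [0,0,0]}]'

```text
time: 17.5
tool_pos: [0.613, 0.1319, 0.0724]
tool_rot: [0.001, 0.0, 1.0, 0.0]
wrist_force: [0.6, 1.9, 4.9]
finger_gap: 0.0002
finger_force: 2.7
```

Request:
apply_moves --steps '[{"delta_pos": [0,0,-1],"turn": [0,0,0]},{"delta_pos": [0,0,0],"turn": [0,0,0]},{"delta_pos": [0,0,0],"turn": [0,0,0]}]'

```text
time: 17.75
tool_pos: [0.613, 0.1318, 0.0714]
tool_rot: [0.001, 0.0, 1.0, 0.0]
wrist_force: [-0.6, 1.4, 5.5]
finger_gap: 0.0003
finger_force: 2.8
```

Run:
```python
from h import *
o=observe();print(o["tool_pos"].round(4),o["wrist_force"].round(2))
# nose end of bar: at bay y -164+126 -> world y ~ -46; sample dark/bright along z in side view, level vs raised
S=camera_info("side");g5=cv2.cvtColor(cv2.imread("pics/side5.png"),6);im=snapshot("side")[...,::-1].copy();cv2.imwrite("pics/side6.png",im);g=cv2.cvtColor(im,6)
for z in(.045,.059,.083):print(z,proj(S,(.612,-.045,z)).round(1))
d=cv2.absdiff(g,g5)
u,v=proj(S,(.612,-.045,.059)).astype(int)
print(g5[v-10:v+10,u-6:u+7]);print(g[v-10:v+10,u-6:u+7])
```

```text
[0.613  0.1318 0.0714] [-0.56  1.4   5.47]
0.045 [277.5 214.3]
0.059 [277.5 211.5]
0.083 [277.7 206.5]
[[110 143 199 227 234 232 215 206 205 214 221 220 221]
 [105 123 176 224 235 236 221 203 213 220 221 222 224]
 [106 114 168 225 231 230 208 190 216 223 224 224 226]
 [100 114 165 225 233 227 200 178 216 220 224 223 222]
 [101 112 157 221 232 233 217 182 208 215 219 224 224]
 [105 109 145 201 230 237 233 197 202 216 220 223 225]
 [102 108 122 175 229 237 234 211 204 224 226 225 223]
 [112 105 111 167 227 234 227 199 194 230 229 223 224]
 [130 101 112 162 227 234 231 207 193 223 221 223 221]
 [141 102 107 161 220 235 234 232 208 214 211 219 220]
 [141 103 109 141 203 232 236 235 221 209 217 219 218]
 [141 105 107 124 172 217 226 220 202 199 223 216 209]
 [148 108 105 109 136 171 172 170 183 185 218 211 200]
 [174 122 104 107 110 114 124 149 179 178 210 200 192]
 [210 139 100 104 108 107 117 151 189 194 210 202 195]
 [219 149 112 115 104 106 113 159 208 219 216 214 211]
 [209 158 159 161 123 110 124 168 214 220 214 233 244]
 [206 179 203 200 138 109 130 176 207 206 197 238 255]
 [193 1
[... 504 characters left out ...]
13 157 201 197 187 203 235 229 224 222]
 [108 106 102 101 127 137 131 131 179 226 220 220 221]
 [108 109 100  99 114 112 107 122 174 210 214 219 219]
 [108 107 105 112 123 113 119 145 188 210 219 219 216]
 [108 109 107 114 127 115 117 139 171 199 224 216 209]
 [109 105 108 121 130 117 114 136 161 182 216 209 201]
 [110 110 108 120 136 134 140 157 166 174 211 199 191]
 [111 108 106 110 141 183 198 201 202 195 208 203 195]
 [109 107 107 112 159 214 225 227 229 221 216 214 213]
 [108 110 106 110 144 183 192 201 228 223 211 232 243]
 [108 108 112 114 114 124 131 160 204 200 195 239 255]
 [110 111 114 115 111 109 105 116 138 136 142 211 254]
 [110 109 116 113 108 114 111 108 113 105 112 147 189]]
```

Bar end raised about 4.5 rows, roughly 21 mm, so θ is about 0.17 and the nose clears. I'll start closing gently.

Request:
apply_moves --steps '[{"delta_pos": [0,-2,0],"turn": [0,0,0]},{"delta_pos": [0,-3,0],"turn": [0,0,0]},{"delta_pos": [0,-3,0],"turn": [0,0,0]},{"delta_pos": [0,0,0],"turn": [0,0,0]}]'

```text
time: 18.13
tool_pos: [0.613, 0.1234, 0.0715]
tool_rot: [0.001, 0.001, 1.0, -0.0]
wrist_force: [0.1, -0.6, 6.7]
finger_gap: 0.0005
finger_force: 2.6
```

Request:
apply_moves --steps '[{"delta_pos": [0,-3,0],"turn": [0,0,0]},{"delta_pos": [0,-4,0],"turn": [0,0,0]},{"delta_pos": [0,-4,0],"turn": [0,0,0]},{"delta_pos": [0,0,0],"turn": [0,0,0]}]'

```text
time: 18.47
tool_pos: [0.613, 0.1121, 0.0715]
tool_rot: [0.001, 0.001, 1.0, -0.0]
wrist_force: [0.5, -0.3, 5.1]
finger_gap: 0.0005
finger_force: 2.6
```

Request:
apply_moves --steps '[{"delta_pos": [0,-5,0],"turn": [0,0,0]},{"delta_pos": [0,-8,0],"turn": [0,0,0]},{"delta_pos": [0,-8,0],"turn": [0,0,0]},{"delta_pos": [0,-8,0],"turn": [0,0,0]},{"delta_pos": [0,-8,0],"turn": [0,0,0]},{"delta_pos": [0,-8,0],"turn": [0,0,0]},{"delta_pos": [0,-5,0],"turn": [0,0,0]},{"delta_pos": [0,0,0],"turn": [0,0,0]}]'

```text
time: 19.13
tool_pos: [0.6131, 0.0615, 0.0715]
tool_rot: [0.001, 0.001, 1.0, -0.001]
wrist_force: [0.2, -2.4, 4.6]
finger_gap: 0.0001
finger_force: 2.4
```

Run:
```python
from h import *
o=observe();print(o["tool_pos"].round(4),o["wrist_force"].round(2))
S=camera_info("side");im=snapshot("side")[...,::-1].copy();cv2.imwrite("pics/side7.png",im);g=cv2.cvtColor(im,6)
ref=cv2.cvtColor(cv2.imread("pics/side6.png"),6)
# profile along the bar line x=.612, z~.06, y from -200 to 0: now vs parked picture
for G,n in((ref,"ref"),(g,"now")):print(n,[(y,int(cv2.getRectSubPix(G,(3,3),proj(S,(.610,y/1e3,.075)).astype(np.float32).tolist()).mean())) for y in range(-190,20,10)])
```

```text
[0.6131 0.0615 0.0715] [ 0.22 -2.43  4.6 ]
ref [(-190, 181), (-180, 218), (-170, 171), (-160, 118), (-150, 117), (-140, 119), (-130, 117), (-120, 113), (-110, 116), (-100, 166), (-90, 210), (-80, 184), (-70, 144), (-60, 134), (-50, 147), (-40, 184), (-30, 146), (-20, 115), (-10, 124), (0, 127), (10, 133)]
now [(-190, 181), (-180, 218), (-170, 170), (-160, 117), (-150, 117), (-140, 118), (-130, 116), (-120, 144), (-110, 169), (-100, 127), (-90, 119), (-80, 121), (-70, 140), (-60, 147), (-50, 123), (-40, 105), (-30, 103), (-20, 102), (-10, 109), (0, 129), (10, 132)]
```

Request:
apply_moves --steps '[{"delta_pos": [0,-5,0],"turn": [0,0,0]},{"delta_pos": [0,-8,0],"turn": [0,0,0]},{"delta_pos": [0,-8,0],"turn": [0,0,0]},{"delta_pos": [0,-8,0],"turn": [0,0,0]},{"delta_pos": [0,-8,0],"turn": [0,0,0]},{"delta_pos": [0,-6,0],"turn": [0,0,0]},{"delta_pos": [0,-4,0],"turn": [0,0,0]},{"delta_pos": [0,0,0],"turn": [0,0,0]}]'

```text
time: 19.85
tool_pos: [0.6132, 0.0146, 0.0716]
tool_rot: [0.001, 0.001, 1.0, -0.001]
wrist_force: [0.4, -1.4, 5.0]
finger_gap: 0.0001
finger_force: 2.4
```

Request:
apply_moves --steps '[{"delta_pos": [0,-2,0],"turn": [0,0,0]},{"delta_pos": [0,-2,0],"turn": [0,0,0]},{"delta_pos": [0,-2,0],"turn": [0,0,0]},{"delta_pos": [0,0,0],"turn": [0,0,0]}]'

```text
time: 20.18
tool_pos: [0.6132, 0.0093, 0.0715]
tool_rot: [0.001, 0.001, 1.0, -0.0]
wrist_force: [0.2, -0.3, 4.9]
finger_gap: -0.0001
finger_force: 2.7
```

Request:
apply_moves --steps '[{"delta_pos": [0,-2,0],"turn": [0,0,0]},{"delta_pos": [0,-1,0],"turn": [0,0,0]},{"delta_pos": [0,0,0],"turn": [0,0,0]}]'

```text
time: 20.43
tool_pos: [0.6132, 0.0071, 0.0716]
tool_rot: [0.001, 0.001, 1.0, 0.001]
wrist_force: [1.4, 3.4, 5.8]
finger_gap: 0.0005
finger_force: 3.0
```

Request:
apply_moves --steps '[{"delta_pos": [0,-1,0],"turn": [0,0,0]},{"delta_pos": [0,-1,0],"turn": [0,0,0]},{"delta_pos": [0,0,0],"turn": [0,0,0]}]'

```text
time: 20.68
tool_pos: [0.6131, 0.0061, 0.0716]
tool_rot: [0.001, 0.001, 1.0, 0.001]
wrist_force: [0.9, 6.8, 5.7]
finger_gap: 0.0002
finger_force: 3.5
```

Request:
apply_moves --steps '[{"delta_pos": [0,0,2],"turn": [0,0,0]},{"delta_pos": [0,0,2],"turn": [0,0,0]},{"delta_pos": [0,0,2],"turn": [0,0,0]},{"delta_pos": [0,0,3],"turn": [0,0,0]},{"delta_pos": [0,0,0],"turn": [0,0,0]},{"delta_pos": [0,0,0],"turn": [0,0,0]}]'

```text
time: 21.18
tool_pos: [0.6118, 0.0044, 0.0792]
tool_rot: [-0.001, 0.0, 1.0, -0.0]
wrist_force: [0.8, -1.2, 3.1]
finger_gap: 0.0005
finger_force: 1.6
```

Request:
apply_moves --steps '[{"delta_pos": [0,0,10],"turn": [0,0,0]},{"delta_pos": [0,0,30],"turn": [0,0,0]},{"delta_pos": [0,0,40],"turn": [0,0,0]},{"delta_pos": [0,20,40],"turn": [0,0,0]},{"delta_pos": [-10,30,30],"turn": [0,0,0]},{"delta_pos": [-20,30,10],"turn": [0,0,0]},{"delta_pos": [-20,30,0],"turn": [0,0,0]},{"delta_pos": [0,0,0],"turn": [0,0,0]},{"delta_pos": [0,0,0],"turn": [0,0,0]}]'

```text
time: 21.93
tool_pos: [0.5617, 0.113, 0.2357]
tool_rot: [-0.0, -0.001, 1.0, -0.0]
wrist_force: [-0.4, -0.7, 0.7]
finger_gap: 0.0006
finger_force: 0.0
```

Run:
```python
from h import *
o=observe();print(o["tool_pos"].round(4),o["wrist_force"].round(2))
S=camera_info("side");im=snapshot("side")[...,::-1].copy();cv2.imwrite("pics/side8.png",im);g=cv2.cvtColor(im,6).astype(int)
im2=snapshot("scene")[...,::-1].copy();cv2.imwrite("pics/scene8.png",im2)
g0=cv2.cvtColor(cv2.imread("pics/side0.png"),6).astype(int)
samp=lambda G,y,z:int(cv2.getRectSubPix(G.astype(np.uint8),(3,3),proj(S,(.610,y/1e3,z)).astype(np.float32).tolist()).mean())
for z,r in((.07,range(-30,60,4)),(.059,range(-210,-20,6))):
  for G in(g0,g):print([samp(G,y,z) for y in r])
u,v=proj(S,(.612,-.177,.059)).astype(int)
print(g0[v-8:v+9,u-6:u+7]);print(g[v-8:v+9,u-6:u+7])
# changed regions over the bench
d=(cv2.absdiff(cv2.GaussianBlur(cv2.imread("pics/side0.png"),(5,5),0),cv2.GaussianBlur(im,(5,5),0)).max(2)>40).astype(np.uint8)
n,_,st,c=cv2.connectedComponentsWithStats(d)
print([(s[:5].tolist()) for s in st[1:] if s[4]>25])
```

```text
[0.5617 0.113  0.2357] [-0.39 -0.7   0.71]
[123, 120, 127, 142, 160, 176, 185, 189, 192, 193, 193, 191, 175, 158, 139, 128, 131, 146, 170, 189, 204, 202, 198]
[122, 119, 126, 142, 159, 175, 184, 190, 192, 194, 194, 191, 175, 158, 139, 129, 132, 147, 170, 190, 204, 202, 198]
[114, 117, 121, 118, 114, 137, 185, 208, 184, 182, 213, 231, 229, 226, 230, 231, 228, 225, 227, 230, 227, 226, 225, 225, 219, 217, 221, 227, 226, 204, 168, 134]
[128, 152, 151, 126, 124, 162, 212, 235, 236, 232, 232, 231, 228, 227, 230, 232, 229, 226, 228, 230, 227, 226, 225, 226, 220, 218, 221, 228, 227, 205, 169, 135]
[[115 122 173 229 238 228 178 128 114 119 115 110 107]
 [117 119 165 227 239 237 210 136 111 113 113 111 109]
 [118 115 156 216 239 243 226 144 108 110 109 106 111]
 [118 118 141 193 236 242 227 151 115 117 117 116 132]
 [121 136 153 166 205 221 204 165 158 164 159 161 179]
 [125 161 187 148 135 144 151 182 214 219 218 213 216]
 [124 170 204 172 160 168 179 205 224 226 224 224 225]
 [122 171 213 200 208 231 237 231 225 220 221 227 224]
 [131 179 209 183 184 217 221 208 195 198 222 238 221]
 [143 17
[... 1223 characters left out ...]
6 113 122 166 221 225 212 186 159]
 [111 138 150 131 118 116 116 131 150 151 147 146 156]
 [111 133 125 116 114 115 112 115 114 110 117 131 151]]
[[48, 0, 106, 156, 4261], [85, 21, 29, 13, 174], [104, 56, 34, 111, 1790], [227, 59, 42, 15, 286], [239, 74, 78, 99, 2687], [182, 79, 66, 25, 298], [247, 106, 6, 6, 26], [249, 116, 23, 36, 382], [87, 130, 30, 26, 471], [279, 148, 14, 4, 47], [271, 160, 4, 13, 42], [67, 169, 7, 22, 75], [218, 180, 17, 24, 262], [213, 193, 21, 32, 356], [286, 207, 18, 13, 136], [60, 214, 29, 50, 476], [212, 224, 42, 57, 1231], [289, 226, 13, 5, 37], [285, 232, 14, 7, 59], [212, 237, 8, 6, 36], [181, 243, 118, 73, 2402], [183, 254, 33, 30, 602], [274, 289, 4, 14, 44]]
```

```bash
python3 -c "
from workcell import *
print(hand_in())"
```

```text
the job is handed in; nothing more can be done
None
```

The biggest jar stands upright in the bay under the hood, and the bolt is fully home with its nose in the keeper; I handed it in after 22 s of robot time, with no force reading above about 7 N, the arm clear, and no verdict given at hand-in.

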